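# Serve an orange with its knife

### The job

Lay the fruit knife flat across the rim of the wooden dish, beside the orange so that it bridges the hollow, and let go of it. Then take the dish by one of its handles, lift it and bring it level over the middle of the guest's tray, turning it a quarter turn so that the free handle points away from you, straight over the tray's far edge. Finish holding it out there in the air, still and level, a good hand's breadth above the tray, the knife still across the rim and the orange still in the middle of the hollow; never let the orange roll about, and leave the cup and jars alone.

Things in the scene. Friction and masses are not known exactly. Their poses are not given: they have to be found in the camera images.
- dish: Round wooden serving dish, 184 mm across, 30 mm high, about 230 g, on the counter; flat rim top (radius 84 to 92 mm) 30 mm above the origin. Origin: centre of the underside, z up. Two block handles stick out along +y and -y: 26 mm wide, 9 to 27 mm above the underside, from the rim to 146 mm from the centre. At the start they lie roughly left and right (world y).
- dish_middle (a point): The middle of the dish's hollow, on its floor, 8 mm above the dish's underside, where the orange stands. The hollow is flat only to radius 8 mm, rises gently by 5.5 mm to radius 50 mm, then more steeply to the rim.
- handle_a (a point): Centre of the dish's handle on its +y side, 118 mm from the dish's axis and 18 mm above its underside; where to grip it, fingers closing across its 26 mm width.
- handle_b (a point): Centre of the dish's handle on its -y side, 118 mm from the dish's axis and 18 mm above its underside; the same as the other.
- orange_center (a point): Centre of the small orange, a ball 48 mm across, about 60 g, loose in the middle of the hollow; it rolls.
- knife: Fruit knife, about 40 g, lying flat on the counter beyond the dish, long axis y. Origin: on the underside below its balance point, z up. The black handle (16 mm wide, 12 mm thick, underside at z = 0) runs from y = -89 to +11 mm; the thin steel blade (17 mm wide, its underside at z = 2 mm) goes on to y = +107 mm.
- tray: The guest's grey plastic tray, fixed on the counter beside the dish, 270 mm deep (x) by 360 mm wide (y), floor 5 mm and rim 15 mm high. Origin: centre of its underside. Its x axis points away from the robot, over its far long edge, to the guest.
- cup: White mug 68 mm high and 72 mm across, standing in a far corner of the tray. Origin: centre of its underside. To be left alone.
- jar_oats: Round glass jar of oats about 160 mm across and 170 mm high, left of the work. Origin: centre of its underside. To be left alone.
- jar_flakes: Round glass jar of corn flakes about 160 mm across and 170 mm high, right of the work. Origin: centre of its underside. To be left alone.
- orange: The small orange as a body; its origin is a point of its skin (lowest at the start) that turns with it as it rolls, so use its centre point instead.

How it is judged:
On the way, in this order (a step that is already met when the one before it is completed fails the run):
1. the knife lies flat across the rim of the dish, let go, clear of the orange, the dish still on the counter (z of knife in the frame of dish between 0.026 and 0.038 m and horizontal distance between knife and dish below 0.085 m and contact force between knife and dish above 0.03 N and contact force between the fingers and knife below 0.05 N and angle between knife's own z axis and vertical below 0.14 rad and contact force between knife and orange below 0.02 N and height (world z) of dish below 0.006 m), for 0.3 s.
2. the dish is held by the gripper and lifted off the counter, with the knife on its rim (z of knife in the frame of dish between 0.026 and 0.038 m and horizontal distance between knife and dish below 0.085 m and contact force between knife and dish above 0.03 N and contact force between the fingers and knife below 0.05 N and angle between each of knife, dish's own z axis and vertical below 0.14 rad and contact force between the fingers and dish above 1 N and height (world z) of dish above 0.03 m), for 0.2 s.
At the end, for the whole second after the job is handed in: Dish held by one handle, over 80 mm up, within 60 mm of the tray's centre, level to 5 deg and still, touching nothing else; handles in line with the tray's x axis to 12 deg, free one far; knife across the rim, not held; orange within 20 mm of the middle (contact force between the fingers and dish above 1 N and height (world z) of dish above 0.08 m and angle between dish's own z axis and vertical below 0.09 rad and horizontal distance between dish and tray below 0.06 m and angle between the y axis of dish and the x axis of tray, either way round below 0.21 rad and ((distance between the grasp point and handle_a below 0.055 m and x of handle_b in the frame of tray above 0.03 m) or (distance between the grasp point and handle_b below 0.055 m and x of handle_a in the frame of tray above 0.03 m)) and linear speed of dish below 0.02 m/s and angular speed of dish below 0.1 rad/s and contact force between dish and cup below 0.05 N and contact force between dish and tray below 0.05 N and horizontal distance between orange_center and dish_middle below 0.02 m and distance between orange_center and dish_middle below 0.035 m and z of knife in the frame of dish between 0.026 and 0.038 m and horizontal distance between knife and dish below 0.085 m and contact force between knife and dish above 0.03 N and contact force between the fingers and knife below 0.05 N and angle between knife's own z axis and vertical below 0.14 rad); the arm keeps its last pose, push and grip.
It fails at once if the orange rolls more than 35 mm from the middle of the hollow (horizontal distance between orange_center and dish_middle above 0.035 m).
It fails at once if the dish is tilted by more than 12 degrees (angle between dish's own z axis and vertical above 0.21 rad).
It fails at once if the cup is moved by more than 15 mm (distance of cup from where it was at the start of the episode above 0.015 m).
It fails at once if a cereal jar is moved by more than 15 mm (distance of any of jar_oats, jar_flakes from where it was at the start of the episode above 0.015 m).
It also fails if it takes over 69 s, if anything falls off the work surface, if the arm or the gripper's body presses on something with over 40 N, if the wrist force passes 120 N, or if a joint passes its speed limit or range.

### The arm

A 6-joint arm with a two-finger parallel gripper is mounted at the origin on the work surface. World frame = base frame: x ahead of the robot, y to its left, z up, the work surface at z = 0. Lengths are in m, angles in rad, forces in N, time in s.
With the tool pointing down it reaches from about 0.425 to 0.95 m from the base axis. Payload 3.5 kg.
Tool frame: the origin (TCP) lies between the finger pads; the fingertips stand 19 mm ahead of it and the grasp point (between the pads) is the TCP; z points along the fingers, y is the line along which they close (so a half turn about z gives the same grasp; the last joint's range is limited). The gripper opens to 85 mm and grips with 20 to 120 N. Pads are 22 mm wide; open, the fingers measure 114 mm over their backs; the gripper's body (76 mm by 85 mm) begins 54 mm behind the grasp point. The pads swing forward as they close: fully open they stand 13 mm farther back than shut.
Start: joints at [-1.28, 0.286, 1.577, -0, 1.279, -0.15], TCP at [0.288, -0.61, 0.25] pointing down, gripper open.
Joint ranges: [-2.77, 2.77], [-0.9, 2.22], [0.21, 2.48], [-1.53, 4.67], [0.24, 2.81], [-2.84, 2.84]. Speed limits (rad/s): [2.79, 2.79, 3.14, 3.14, 3.14, 3.14].

### API

Orientations are given as a unit quaternion [x, y, z, w].
In Python, from plant import get_state, cams, ctrl gives the robot as it stands. The module is installed in compiled form; this text tells all that it offers.
- The arm moves only by the tool jog_arm, never from a script. Its argument "deltas" is text: rows parted by semicolons, each of 6 numbers parted by spaces: the shift along the world's x, y, z normalised to -1 to 1, where 1 is 0.02 m, then the turn, a rotation vector about the world's x, y, z normalised to -1 to 1, where 1 is 0.1 rad. In form: x y z ax ay az; .... A call has 1 to 20 rows; each row shifts and turns the commanded pose from where the row before left it; what a row does not reach is not made up. A row lasts 1/8 s, in which the tool goes at most 62.5 mm and 10.7 degrees, less where a joint would pass 70% of its speed; a pose out of reach is approached as far as the arm can. A call with a number of a shift or a turn outside -1 to 1 is refused whole. A call with a gripper value outside its range is refused whole. "gripper" is the opening, from 0 (shut) to 1 (fully open), set as the call begins (left out, the last holds). The fingers move at their own pace and stop on an object; "squeeze" is the grip in N (left out, the last holds). Time passes only in rows, so rows that do not move let the fingers close. It gives the time, the measured TCP pose, the force, the opening and the grip force at its end, in the units of the state.
- get_state(): the state, without advancing time (a new reading comes with each control period).
- cams.read_camera(name): name is "scene" or "top"; returns a dict with "color" (384x512x3 uint8, blue, green, red), "vfov" (degrees; the focal length in pixels is half the picture's height over the tangent of half this angle, whatever the lens; pixels are square), "cx", "cy" (the principal point, pixels), "rvec" (rotation vector, rad) and "tvec" (3), from world to camera coordinates, as OpenCV has them. Camera axes: x right, y down, z forward; pixel columns grow to the right and rows downward; lengths in m; the calibration is good to about 2 mm. A picture is of the moment at which its call begins. There is no depth.
- ctrl.sign_off(): hands the job in; it is judged then, once.
The state is a dict: "time": time; "qpos": joint angles; "dq": joint speeds; "joint_efforts": joint torques, N m; "eef_pos": TCP position; "tcp_rot": TCP orientation; "contact_force": force on the tool from outside, world axes, zero at the start; "wrist_torque": the same for the moment, N m; "opening": opening from 0.0 (shut) to 1.0 (fully open); "finger_force": force on a finger pad.
Only numpy, scipy, OpenCV 4.12 (cv2) and the standard library are available. Lean on these libraries where they do the work, as an engineer would, in place of code of your own. Each camera call takes 0.05 s, during which the arm holds its last target. There are 200 camera calls.

## Working session

There is one attempt and no reset: what is moved stays moved. The work goes in short steps, Python scripts to look and compute and a tool call to move; the robot and the scene stay as the last step left them, time stands still between calls to the robot, and variables do not carry over. Pictures are saved under pics/ and viewed, at most 10 in all, crops included, and the job is handed in when it is done.

Besides the shell and the picture viewer there is one more tool, called after ">>>" by a JSON object that holds its "op" and its "data", one argument or row to a line. jog_arm: Moves the arm, as the interface text tells. Its arguments: {"type":"object","properties":{"deltas":{"type":"string"},"gripper":{"type":"number"},"squeeze":{"type":"number"}},"required":["deltas"]}

```bash
mkdir -p pics
cat > h.py <<'E'
import cv2, numpy as np
from plant import get_state, cams, ctrl
def cam(n):
    c=cams.read_camera(n); c['R']=cv2.Rodrigues(np.array(c['rvec'],float))[0]; c['t']=np.array(c['tvec'],float).ravel()
    c['f']=192/np.tan(np.radians(c['vfov'])/2); return c
def ray(c,u,v,z):
    d=c['R'].T@np.array([(u-c['cx'])/c['f'],(v-c['cy'])/c['f'],1]); o=-c['R'].T@c['t']
    return o+d*(z-o[2])/d[2]
def proj(c,p):
    q=c['R']@np.array(p)+c['t']; return c['f']*q[0]/q[2]+c['cx'],c['f']*q[1]/q[2]+c['cy']
E
python3 - <<'E'
from h import *
for n in('scene','top'):
    c=cam(n); cv2.imwrite(f'pics/{n}0.png',c['color']); print(n,c['f'],-c['R'].T@c['t'],c['R'].round(2).tolist())
print(get_state())
E
```

```text
scene 486.4144797333232 [1.16356889 0.55154384 1.21658216] [[-0.69, 0.72, 0.01], [0.58, 0.57, -0.58], [-0.42, -0.4, -0.81]]
top 444.3334805228137 [ 3.43943024e-01 -1.28114646e-03  1.64188952e+00] [[-0.0, -1.0, 0.0], [-0.99, 0.0, -0.14], [0.14, -0.0, -0.99]]
{'time': 0.1, 'qpos': array([-1.27999380e+00,  2.87108009e-01,  1.57804680e+00,  1.23742012e-05,
        1.27859768e+00, -1.50025038e-01]), 'dq': array([ 0.00090732, -0.00166749, -0.00389237,  0.00104491,  0.00029815,
        0.00029093]), 'joint_efforts': array([ 2.30030906e-05, -4.07293332e+01, -2.93697381e+01, -1.84290793e-04,
        3.39119186e-03,  3.48458094e-06]), 'eef_pos': array([ 0.28786639, -0.60992126,  0.24905606]), 'tcp_rot': array([ 9.75806889e-01,  2.18631539e-01, -7.00429878e-05, -1.07765931e-03]), 'contact_force': array([0.8226633 , 0.45486113, 0.47985371]), 'wrist_torque': array([ 0.012531  , -0.01062494,  0.00032355]), 'finger_force': 0.0, 'opening': 1.002614860635328}
```

View pics/top0.png

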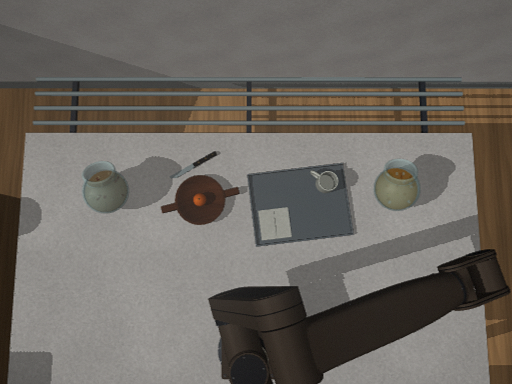

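View pics/scene0.png

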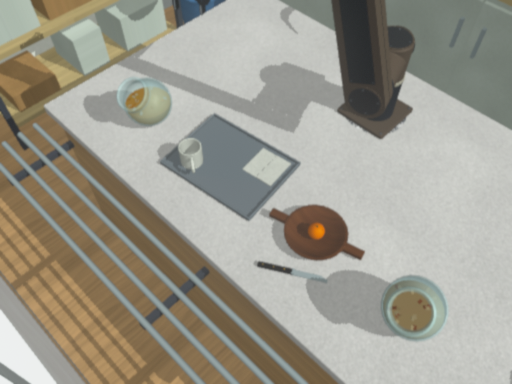

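The top view shows the dish at about (200,200) with its handles at (165,209) and (240,190). The knife runs from (173,177) to (218,152), with its black handle at right. The tray is at (250..355,164..245), the cup at (327,181) and the jars at (105,190) and (397,187). The scene view agrees: dish (316,232), knife (258,264)-(326,280).

```bash
cat > meas.py <<'E'
from h import *
def masks(c,roi):
    h=cv2.cvtColor(c['color'],cv2.COLOR_BGR2HSV); H,S,V=[h[...,i].astype(int) for i in range(3)]
    m=np.zeros(H.shape,bool); x0,y0,x1,y1=roi; m[y0:y1,x0:x1]=1
    return dict(brown=m&((H<15)|(H>170))&(S>90)&(V<150),orange=m&(H<20)&(S>180)&(V>150),black=m&(V<60)&(S<110))
def big(m):
    n,l,s,ce=cv2.connectedComponentsWithStats(m.astype(np.uint8)); k=1+np.argmax(s[1:,4]); return l==k,s[k],ce[k]
E
python3 - <<'E'
from meas import *
R={'top':((145,140,248,235)),'scene':(250,190,370,285)}
for n in R:
    c=cam(n); M=masks(c,R[n])
    b,s,ce=big(M['brown']|M['orange']); print(n,'dish',s,ce)
    v,u=np.nonzero(b); P=np.array([ray(c,a+0.0,bb,0.025) for a,bb in zip(u,v)])[:,:2]
    # handle ends: extremes along principal axis
    ax=np.linalg.svd(P-P.mean(0),full_matrices=False)[2][0]; t=(P-P.mean(0))@ax
    e1=P[t>t.max()-.02].mean(0); e2=P[t<t.min()+.02].mean(0)
    print(' mean',P.mean(0),'axis',ax,'len',np.ptp(t),'ends',e1,e2,'mid',(e1+e2)/2,'angle e', np.degrees(np.arctan2(*(e1-e2)[::-1])))
    o,s,ce=big(M['orange']); print(' orange',s[4],ce,ray(c,*ce,0.032))
    k,s,ce=big(M['black']); v,u=np.nonzero(k); P=np.array([ray(c,a,bb,0.008) for a,bb in zip(u,v)])[:,:2]
    ax=np.linalg.svd(P-P.mean(0),full_matrices=False)[2][0]; t=(P-P.mean(0))@ax
    print(' knife handle',s,P.mean(0),ax,np.ptp(t),np.degrees(np.arctan2(ax[1],ax[0])))
    pts={'top':[(173,177),(218,152),(248,174),(345,164),(355,234),(256,245),(327,188),(105,205),(397,200)],'scene':[(326,280),(258,264),(249,214),(161,159),(214,116),(298,163)]}[n]
    for p in pts: print(p,ray(c,*p,0.005 if p[1]>0 else 0).round(3))
    x0,y0,x1,y1=R[n]; 
    cv2.imwrite(f'pics/c_{n}.png',cv2.resize(c['color'][y0:y1,x0:x1],None,fx=6,fy=6,interpolation=cv2.INTER_CUBIC)[:600,:800])
E
```

```text
top dish [ 161  176   78   49 1824] [200.35416667 198.8870614 ]
 mean [0.53568483 0.17567682] axis [ 0.16978216 -0.98548162] len 0.28642033800119093 ends [0.56513926 0.04868421] [0.4994751  0.30778247] mid [0.53230718 0.17823334] angle e -75.77875754956752
 orange 42 [196.5        199.83333333] [0.53122627 0.18893019 0.032     ]
 knife handle [177 177  29  46 533] [0.52088456 0.22320609] [-0.97385207 -0.22718307] 0.16721758806509587 -166.8687162026551
(173, 177) [0.62  0.281 0.005]
(218, 152) [0.716 0.114 0.005]
(248, 174) [0.631 0.001 0.005]
(345, 164) [ 0.669 -0.363  0.005]
(355, 234) [ 0.408 -0.391  0.005]
(256, 245) [ 0.368 -0.028  0.005]
(327, 188) [ 0.578 -0.293  0.005]
(105, 205) [0.515 0.53  0.005]
(397, 200) [ 0.533 -0.551  0.005]
scene dish [ 271  206   93   53 2820] [316.10744681 232.49468085]
 mean [0.53279374 0.18197284] axis [-0.24506341  0.96950705] len 0.2846431430471797 ends [0.50258772 0.30945782] [0.5676272  0.05255619] mid [0.53510746 0.181007  ] angle e 104.20699645012803
 orange 183 [317.13114754 230.64480874] [0.53027949 0.18305764 0.032     ]
 knife handle [286 270   4   2   5] [0.67069281 0.1987661 ] [-0.62670105  0.77925978] 0.008185515309872816 128.80714895358085
(326, 280) [0.619 0.292 0.005]
(258, 264) [0.713 0.127 0.005]
(249, 214) [ 0.613 -0.007  0.005]
(161, 159) [ 0.661 -0.357  0.005]
(214, 116) [ 0.412 -0.375  0.005]
(298, 163) [ 0.365 -0.031  0.005]
```

View pics/c_top.png

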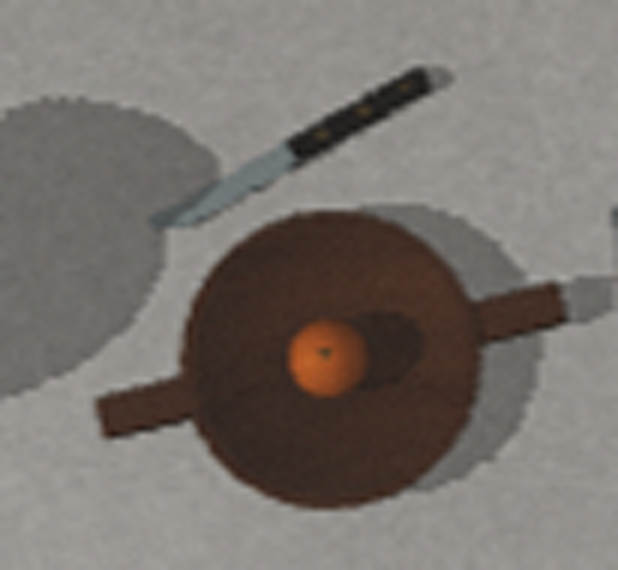

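The crop shows the knife's black handle from (292,150) to (433,75) in crop pixels, with the blade tip at (155,225). The orange is centred at (328,358). Next I'll refine the knife, orange, dish circle and tray.

Run:
```python
from meas import *
for n,roi,dr in(('top',(190,147,222,168),(145,170,248,230)),('scene',(252,256,294,276),(250,200,370,265))):
    c=cam(n); V=c['color'].max(2).astype(int); x0,y0,x1,y1=roi
    m=np.zeros(V.shape,bool); m[y0:y1,x0:x1]=V[y0:y1,x0:x1]<85
    k,s,ce=big(m); v,u=np.nonzero(k); P=np.array([ray(c,a,b,0.008) for a,b in zip(u,v)])[:,:2]
    ax=np.linalg.svd(P-P.mean(0),full_matrices=False)[2][0]; ax*=np.sign(ax[1]); t=(P-P.mean(0))@ax
    g=P.mean(0)+ax*(t.max()+t.min())/2
    print(n,s,'handle mid',g,'len',np.ptp(t),'w',np.ptp((P-P.mean(0))@[-ax[1],ax[0]]),'ang',np.degrees(np.arctan2(ax[1],ax[0])),'origin',g+.039*ax)
    M=masks(c,dr); b,s,ce=big(M['brown']|M['orange']); b=cv2.morphologyEx(b.astype(np.uint8),cv2.MORPH_CLOSE,np.ones((5,5)))
    d=cv2.morphologyEx(b,cv2.MORPH_OPEN,cv2.getStructuringElement(cv2.MORPH_ELLIPSE,(15,15)))
    cn=max(cv2.findContours(d,0,1)[0],key=len)[:,0]
    # fit only the rim-top outline at z=.03
    Q=np.array([ray(c,*p,.03)[:2] for p in cn]); Q=np.float32(Q*1000)
    print(' dish circ',cv2.fitEllipse(Q),)
    H=cv2.cvtColor(c['color'],cv2.COLOR_BGR2HSV); o=(H[...,0]<16)&(H[...,1]>190)&(H[...,2]>110); x0,y0,x1,y1=dr; z=np.zeros_like(o); z[y0:y1,x0:x1]=o[y0:y1,x0:x1]
    z,s,ce=big(z); (cc,r)=cv2.minEnclosingCircle(np.argwhere(z)[:,::-1].astype(np.float32)); print(' orange',s,cc,r,ray(c,*cc,.032))
    t=(H[...,0]>90)&(H[...,0]<125)&(H[...,1]>35)&(H[...,2]<130)
    t=cv2.morphologyEx(t.astype(np.uint8),cv2.MORPH_CLOSE,np.ones((9,9))); t,s,ce=big(t>0)
    cn=max(cv2.findContours(t.astype(np.uint8),0,1)[0],key=len)[:,0]
    print(' tray',s,cv2.minAreaRect(np.float32([ray(c,*p,.012)[:2]*1000 for p in cn])))
```

```text
top [193 151  24  17 130] handle mid [0.68881719 0.1645036 ] len 0.0981275747019362 w 0.019001341456977218 ang 120.399102615959 origin [0.6690824  0.19814194]
 dish circ ((535.17724609375, 175.7787628173828), (167.84088134765625, 179.29698181152344), 146.895751953125)
 orange [194 195   8  10  50] (197.5, 199.61111450195312) 4.638236999511719 [0.5320392  0.18529719 0.032     ]
 tray [419  82  26  50 288] ((891.3082275390625, -700.9193725585938), (193.4823760986328, 93.97367095947266), 0.1074199229478836)
scene [258 262  33  11 123] handle mid [0.69050448 0.16574071] len 0.09075036745694834 w 0.012597153556828698 ang 120.44352353758364 origin [0.67074362 0.19936374]
 dish circ ((534.0826416015625, 180.56747436523438), (169.79678344726562, 178.0628204345703), 18.396427154541016)
 orange [310 223  15  16 109] (317.0, 230.63333129882812) 7.633435249328613 [0.53051015 0.18276689 0.032     ]
 tray [179   0  46  23 562] ((43.9630241394043, -851.8814086914062), (152.52137756347656, 190.24777221679688), 44.67708206176758)
```

>>> {"op": "jog_arm", "data": {
  "deltas": "0.5 1 0 0 0 0.45;0.5 1 0 0 0 0.45;0.5 1 0 0 0 0.45;0.5 1 0 0 0 0.45;0.5 1 0 0 0 0.45;0.5 1 0 0 0 0.45;0.5 1 0 0 0 0.45;0.5 1 0 0 0 0.45;0.5 1 0 0 0 0.45;0.5 1 0 0 0 0.45;0.6 1 0 0 0 0.45;0.6 1 0 0 0 0.45;0.6 1 0 0 0 0.45;0.6 1 0 0 0 0.45;0.6 1 0 0 0 0.45;0.6 1 0 0 0 0.45;0.6 1 0 0 0 0.45;0.6 1 0 0 0 0.45;0.6 1 0 0 0 0.45;0.6 1 0 0 0 0.45",
  "gripper": 0.5,
  "squeeze": 40
}}

```text
time: 2.8
eef_pos: [0.5084, -0.209, 0.2503]
tcp_rot: [0.783, 0.623, -0.0, 0.0]
contact_force: [0.3, -0.5, 0.4]
opening: 0.499
finger_force: 0.0
```

>>> {"op": "jog_arm", "data": {
  "deltas": "0.6 1 0 0 0 0.45;0.6 1 0 0 0 0.45;0.6 1 0 0 0 0.45;0.6 1 0 0 0 0.45;0.6 1 0 0 0 0.45;0.6 1 0 0 0 0.45;0.6 1 -0.5 0 0 0.45;0.6 1 -0.5 0 0 0.45;0.6 1 -0.5 0 0 0.45;0.6 1 -0.5 0 0 0.45;0.6 1 -0.5 0 0 0.45;0.6 1 -0.5 0 0 0.45;0.6 1 -0.5 0 0 0.45;0.5 1 -0.5 0 0 0.45;0.5 1 -0.5 0 0 0.45;0.5 1 -0.5 0 0 0.45;0.3 0.8 -0.5 0 0 0.4;0 0.4 -0.3 0 0 0.1;0 0 0 0 0 0"
}}

```text
time: 5.18
eef_pos: [0.6994, 0.134, 0.1334]
tcp_rot: [0.493, 0.87, -0.001, -0.001]
contact_force: [-0.0, -0.1, 0.1]
opening: 0.5
finger_force: 0.0
```

>>> {"op": "jog_arm", "data": {
  "deltas": "0.2 0.3 -0.8 0 0 -0.1;0 0 -0.8 0 0 0;0 0 -0.8 0 0 0;0 0 -0.8 0 0 0;0 0 -0.8 0 0 0;0 0 -0.8 0 0 0;0 0 -0.5 0 0 0;0 0 -0.3 0 0 0;0 0 0 0 0 0"
}}

```text
time: 6.3
eef_pos: [0.7039, 0.1396, 0.0219]
tcp_rot: [0.497, 0.868, -0.0, -0.0]
contact_force: [0.2, -0.2, 0.4]
opening: 0.5
finger_force: 0.0
```

>>> {"op": "jog_arm", "data": {
  "deltas": "0 0 0 0 0 0;0 0 0 0 0 0;0 0 0 0 0 0;0 0 0 0 0 0;0 0 0 0 0 0;0 0 0 0 0 0",
  "gripper": 0
}}

```text
time: 7.05
eef_pos: [0.7048, 0.1396, 0.0234]
tcp_rot: [0.497, 0.868, 0.0, 0.001]
contact_force: [0.3, -0.2, 5.7]
opening: 0.172
finger_force: 41.2
```

Run:
```python
from h import *
c=cam('scene'); cv2.imwrite('pics/g.png',cv2.resize(c['color'][170:320,200:400],None,fx=4,fy=4))
```

```text
(no output)
```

View pics/g.png

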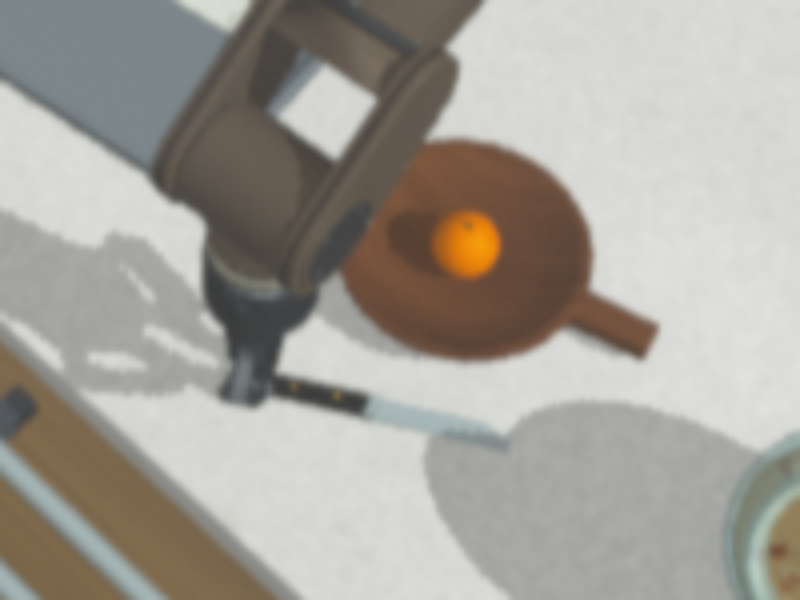

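>>> {"op": "jog_arm", "data": {
  "deltas": "0 0 0.3 0 0 0;0 0 0.7 0 0 0;0 0 0.8 0 0 0;0 0 0.8 0 0 0;0 0 0.8 0 0 0;0 0 0.8 0 0 0;0 0 0.5 0 0 0;0 0 0.3 0 0 0"
}}

```text
time: 8.1
eef_pos: [0.7042, 0.1395, 0.1233]
tcp_rot: [0.497, 0.868, 0.0, 0.0]
contact_force: [-0.2, -0.1, -0.4]
opening: 0.169
finger_force: 40.5
```

>>> {"op": "jog_arm", "data": {
  "deltas": "-0.2 0.1 0 0 0 0.4;-0.37 0.33 0 0 0 0.8;-0.37 0.33 0 0 0 0.8;-0.37 0.33 0 0 0 0.8;-0.37 0.33 0 0 0 0.8;-0.37 0.33 0 0 0 0.8;-0.37 0.33 0 0 0 0.8;-0.37 0.33 0 0 0 0.8;-0.37 0.33 0 0 0 0.8;-0.37 0.33 0 0 0 0.8;-0.37 0.33 0 0 0 0.8;-0.37 0.33 0 0 0 0.8;-0.37 0.33 0 0 0 0.8;-0.37 0.33 0 0 0 0.8;-0.37 0.33 0 0 0 0.8;-0.37 0.33 0 0 0 0.8;-0.1 0.2 0 0 0 0.5;0 0 0 0 0 0;0 0 0 0 0 0"
}}

```text
time: 10.48
eef_pos: [0.5868, 0.2444, 0.1219]
tcp_rot: [-0.124, 0.992, -0.0, -0.0]
contact_force: [-0.6, 0.1, -0.1]
opening: 0.171
finger_force: 40.5
```

Run:
```python
from h import *
for n,r in(('top',(145,140,245,235)),('scene',(230,170,380,280))):
    c=cam(n); cv2.imwrite(f'pics/k_{n}.png',cv2.resize(c['color'][r[1]:r[3],r[0]:r[2]],None,fx=5,fy=5,interpolation=2))
a=cv2.imread('pics/k_top.png');b=cv2.imread('pics/k_scene.png');b=cv2.resize(b,None,fx=.6,fy=.6);a=cv2.resize(a,None,fx=.7,fy=.7)
o=np.zeros((max(len(a),len(b)),a.shape[1]+b.shape[1],3),np.uint8);o[:len(a),:a.shape[1]]=a;o[:len(b),a.shape[1]:]=b;print(o.shape);cv2.imwrite('pics/k.png',o)
```

```text
(332, 800, 3)
```

View pics/k.png

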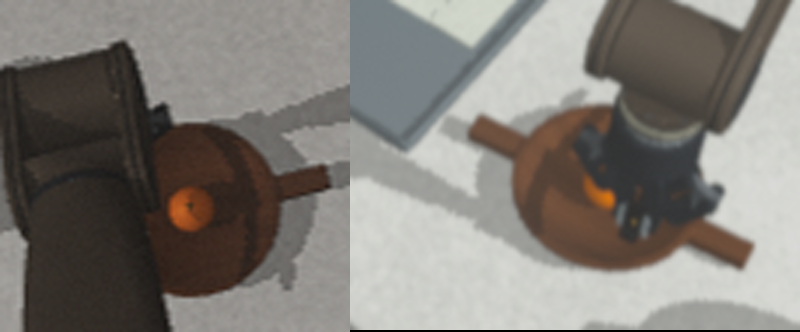

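>>> {"op": "jog_arm", "data": {
  "deltas": "0 0 -0.5 0 0 0;0 0 -0.6 0 0 0;0 0 -0.6 0 0 0;0 0 -0.6 0 0 0;0 0 -0.5 0 0 0;0 0 -0.3 0 0 0;0 0 -0.2 0 0 0;0 0 0 0 0 0;0 0 0 0 0 0"
}}

```text
time: 11.7
eef_pos: [0.5874, 0.2446, 0.0568]
tcp_rot: [-0.124, 0.992, 0.0, 0.0]
contact_force: [0.4, -0.2, -0.3]
opening: 0.175
finger_force: 40.5
```

>>> {"op": "jog_arm", "data": {
  "deltas": "0 0 -0.08 0 0 0;0 0 -0.05 0 0 0;0 0 0 0 0 0;0 0 0 0 0 0"
}}

```text
time: 12.2
eef_pos: [0.587, 0.2446, 0.0538]
tcp_rot: [-0.124, 0.992, 0.0, 0.0]
contact_force: [0.6, -0.6, -0.8]
opening: 0.168
finger_force: 40.5
```

>>> {"op": "jog_arm", "data": {
  "deltas": "0 0 -0.03 0 0 0;0 0 0 0 0 0"
}}

```text
time: 12.45
eef_pos: [0.5871, 0.2446, 0.0534]
tcp_rot: [-0.124, 0.992, -0.0, 0.0]
contact_force: [-0.8, -0.2, 0.8]
opening: 0.17
finger_force: 40.7
```

>>> {"op": "jog_arm", "data": {
  "deltas": "0 0 0 0 0 0;0 0 0 0 0 0;0 0 0 0 0 0;0 0 0 0 0 0",
  "gripper": 0.4
}}

```text
time: 12.95
eef_pos: [0.587, 0.2446, 0.0531]
tcp_rot: [-0.124, 0.992, -0.0, -0.0]
contact_force: [0.3, 0.0, -0.5]
opening: 0.398
finger_force: 0.0
```

>>> {"op": "jog_arm", "data": {
  "deltas": "0 0 0.3 0 0 0;0 0 0.5 0 0 0;0 0 0.8 0 0 0;0 0 1 0 0 0;0 0 1 0 0 0;0.5 -0.5 1 0 0 0;0.5 -1 0.5 0 0 0;0.5 -1 0 0 0 0;0.5 -1 0 0 0 0;0.5 -1 0 0 0 0;0.5 -1 0 0 0 0;0.5 -1 0 0 0 0;0 -1 0 0 0 0;0 -1 0 0 0 0;0 -1 0 0 0 0;0 -1 0 0 0 0"
}}

```text
time: 14.95
eef_pos: [0.6568, 0.0333, 0.1552]
tcp_rot: [-0.124, 0.992, -0.0, 0.0]
contact_force: [-0.4, 0.3, -0.2]
opening: 0.402
finger_force: 0.0
```

Run:
```python
from h import *
A=[]
for n,r in(('top',(145,150,245,240)),('scene',(250,180,370,280))):
    c=cam(n); A.append(cv2.resize(c['color'][r[1]:r[3],r[0]:r[2]],(400,360),interpolation=2)); cv2.imwrite(f'pics/full_{n}.png',c['color'])
cv2.imwrite('pics/p.png',np.hstack(A))
```

```text
(no output)
```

View pics/p.png

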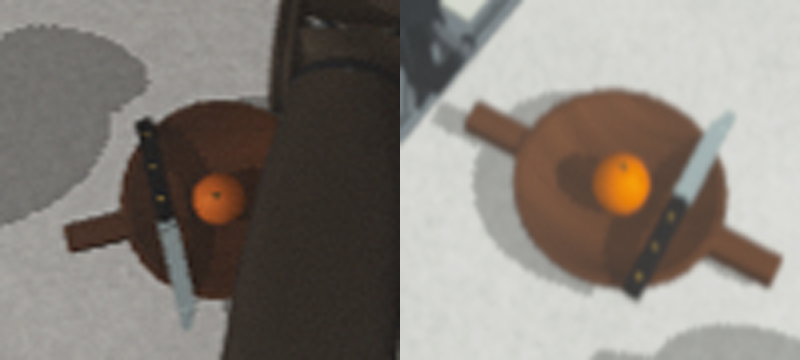

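Both views show the knife lying across the rim on the far-left side, clear of the orange, which is still centred. Next is the right handle.

>>> {"op": "jog_arm", "data": {
  "deltas": "-0.3 0.1 0 0 0 -0.85;-0.3 0.1 0 0 0 -0.9;-0.3 0.1 0 0 0 -0.9;-0.3 0.1 0 0 0 -0.9;-0.3 0.1 0 0 0 -0.9;-0.3 0.1 0 0 0 -0.9;-0.3 0.1 0 0 0 -0.9;-0.3 0.1 0 0 0 -0.9;-0.3 0.1 0 0 0 -0.9;-0.3 0.1 0 0 0 -0.9;-0.3 0.1 0 0 0 -0.9;-0.3 0.1 0 0 0 -0.9;-0.3 0.1 0 0 0 -0.9;-0.3 0.2 0 0 0 -0.9;-0.3 0.2 0 0 0 -0.9;-0.3 0.2 0 0 0 -0.9;0 0 0 0 0 -0.5;0 0 0 0 0 0;0 0 0 0 0 0",
  "gripper": 0.6
}}

```text
time: 17.42
eef_pos: [0.5611, 0.0728, 0.1552]
tcp_rot: [0.579, 0.815, 0.0, 0.0]
contact_force: [0.8, -0.5, -0.2]
opening: 0.601
finger_force: 0.0
```

>>> {"op": "jog_arm", "data": {
  "deltas": "0 0 -0.5 0 0 -0.5;0 0 -0.8 0 0 -0.37;0 0 -0.8 0 0 0;0 0 -0.8 0 0 0;0 0 -0.8 0 0 0;0 0 -0.8 0 0 0;0 0 -0.8 0 0 0;0 0 -0.6 0 0 0;0 0 -0.4 0 0 0;0 0 -0.1 0 0 0;0 0 0 0 0 0"
}}

```text
time: 18.8
eef_pos: [0.5613, 0.0726, 0.0274]
tcp_rot: [0.614, 0.789, 0.0, 0.0]
contact_force: [-0.8, 0.4, 0.2]
opening: 0.598
finger_force: 0.0
```

Run:
```python
from h import *
c=cam('scene'); cv2.imwrite('pics/q.png',cv2.resize(c['color'][150:280,240:380],None,fx=4,fy=4,interpolation=2))
```

```text
(no output)
```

View pics/q.png

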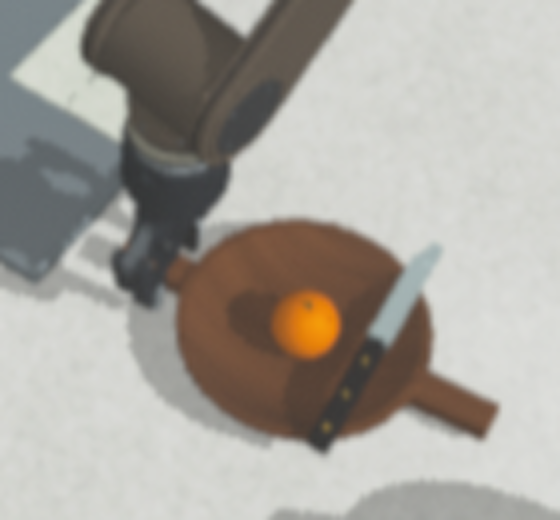

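The fingers straddle the right handle, and the knife and orange haven't moved. I'll close gently first, then firmly.

>>> {"op": "jog_arm", "data": {
  "deltas": "0 0 0 0 0 0;0 0 0 0 0 0;0 0 0 0 0 0",
  "gripper": 0.38,
  "squeeze": 20
}}

```text
time: 19.23
eef_pos: [0.5611, 0.0725, 0.0273]
tcp_rot: [0.614, 0.789, 0.0, 0.0]
contact_force: [-0.1, 0.1, 0.8]
opening: 0.381
finger_force: 0.0
```

>>> {"op": "jog_arm", "data": {
  "deltas": "0 0 0 0 0 0;0 0 0 0 0 0;0 0 0 0 0 0;0 0 0 0 0 0",
  "gripper": 0
}}

```text
time: 19.73
eef_pos: [0.5611, 0.0726, 0.0273]
tcp_rot: [0.614, 0.789, -0.0, 0.0]
contact_force: [-1.7, 0.2, 2.8]
opening: 0.301
finger_force: 24.1
```

>>> {"op": "jog_arm", "data": {
  "deltas": "0 0 0 0 0 0;0 0 0 0 0 0;0 0 0 0 0 0",
  "squeeze": 110
}}

```text
time: 20.1
eef_pos: [0.5612, 0.0725, 0.0276]
tcp_rot: [0.614, 0.789, -0.0, 0.0]
contact_force: [-2.3, -0.4, 6.1]
opening: 0.275
finger_force: 108.1
```

>>> {"op": "jog_arm", "data": {
  "deltas": "0 0 0.05 0 0 0;0 0 0.1 0 0 0;0 0 0.1 0 0 0;0 0 0.15 0 0 0;0 0 0.15 0 0 0;0 0 0.15 0 0 0;0 0 0.15 0 0 0;0 0 0.1 0 0 0;0 0 0.05 0 0 0;0 0 0 0 0 0;0 0 0 0 0 0"
}}

```text
time: 21.48
eef_pos: [0.5609, 0.0726, 0.047]
tcp_rot: [0.614, 0.789, -0.0, -0.0]
contact_force: [1.0, -1.2, -3.5]
opening: 0.278
finger_force: 108.2
```

Run:
```python
from h import *
print(get_state()['wrist_torque'],get_state()['contact_force'])
A=[]
for n,r in(('top',(145,150,245,240)),('scene',(250,180,370,280))):
    c=cam(n); A.append(cv2.resize(c['color'][r[1]:r[3],r[0]:r[2]],(400,360),interpolation=2))
cv2.imwrite('pics/r.png',np.hstack(A))
```

```text
[-0.42103346 -0.14084046 -0.02779364] [ 0.99938694 -1.24567875 -3.48453077]
```

View pics/r.png

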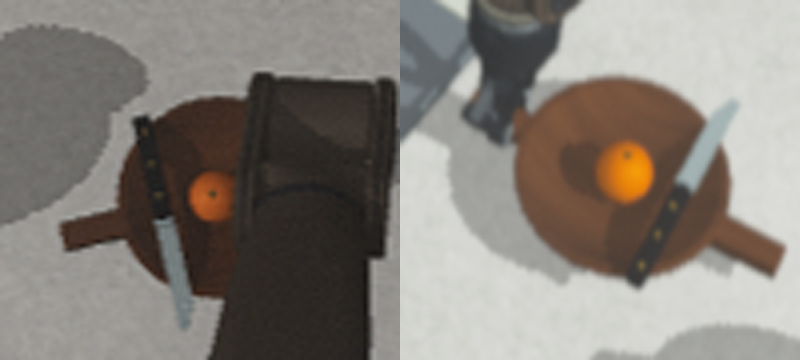

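The dish is off the counter (3.5 N carried), and the knife and orange are in place. I'll check droop by triangulating the free handle's end.

```bash
cat > tri.py <<'E'
from meas import *
from scipy.optimize import least_squares
def end(img,roi,d):
    M=masks({'color':img},roi)['brown']; M,_,_=big(M); v,u=np.nonzero(M); t=u*d[0]+v*d[1]; k=t>t.max()-7
    return u[k].mean(),v[k].mean()
def tri(cs,uv): 
    f=lambda p: np.concatenate([np.subtract(proj(c,p),q) for c,q in zip(cs,uv)]); r=least_squares(f,[.5,.2,.05]); return r.x.round(4),r.fun.round(2)
E
python3 - <<'E'
from tri import *
cs=[cam('top'),cam('scene')]; R=[((145,170,215,235),(-1,.15)),((300,200,372,275),(1,.55))]
print('before',tri(cs,[end(cv2.imread(f'pics/full_{n}.png'),*r) for n,r in zip(('top','scene'),R)]))
print('now',tri(cs,[end(c['color'],*r) for c,r in zip(cs,R)]))
E
```

```text
before (array([0.5288, 0.21  , 0.0445]), array([-0.98,  0.62, -0.89, -0.12]))
now (array([0.5284, 0.2102, 0.0599]), array([-0.84,  0.53, -0.76, -0.1 ]))
```

Run:
```python
from tri import *
cs=[cam('top'),cam('scene')]; R=[((150,196,174,222),(-1,.15)),((345,232,375,268),(1,.55))]
for l,im in(('before',[cv2.imread(f'pics/full_{n}.png') for n in('top','scene')]),('now',[c['color'] for c in cs])):
    e=[end(i,*r) for i,r in zip(im,R)]; print(l,e,tri(cs,e))
```

```text
before [(np.float64(164.7560975609756), np.float64(208.5609756097561)), (np.float64(359.0), np.float64(253.5))] (array([0.4993, 0.3086, 0.0185]), array([-0.63,  0.36, -0.54, -0.07]))
now [(np.float64(163.85714285714286), np.float64(208.07142857142858)), (np.float64(359.9024390243902), np.float64(250.53658536585365))] (array([0.4996, 0.3084, 0.0356]), array([-0.56,  0.32, -0.48, -0.06]))
```

Droop is about 0.01 rad, so it's fine. Next I'll lift, and have a script work out the rows for the swing.

>>> {"op": "jog_arm", "data": {
  "deltas": "0 0 0.05 0 0 0;0 0 0.1 0 0 0;0 0 0.2 0 0 0;0 0 0.3 0 0 0;0 0 0.35 0 0 0;0 0 0.4 0 0 0;0 0 0.4 0 0 0;0 0 0.4 0 0 0;0 0 0.4 0 0 0;0 0 0.4 0 0 0;0 0 0.4 0 0 0;0 0 0.4 0 0 0;0 0 0.4 0 0 0;0 0 0.3 0 0 0;0 0 0.2 0 0 0;0 0 0.1 0 0 0;0 0 0.05 0 0 0;0 0 0 0 0 0"
}}

```text
time: 24.02
eef_pos: [0.5609, 0.0726, 0.1439]
tcp_rot: [0.614, 0.789, -0.0, -0.0]
contact_force: [-0.2, 1.0, -3.8]
opening: 0.276
finger_force: 108.2
```

Run:
```python
from h import *
s=get_state(); p=s['eef_pos'][:2]; print(s['eef_pos'],s['finger_force'])
L=.111; a0=np.radians(104.3); a1=np.radians(6)
C0=p+L*np.array([np.cos(a0),np.sin(a0)]); C1=np.array([.530,-.192]); N=80
acc=np.zeros(3); out=[]
for i in range(1,N+1):
    t=i/N; w=10*t**3-15*t**4+6*t**5; a=a0+(a1-a0)*w; P=C0+(C1-C0)*w-L*np.array([np.cos(a),np.sin(a)])
    g=np.array([*(P-p)/.02,(a-a0)/.1]); d=np.round(g-acc,2)+0; acc+=d; out.append(f'{d[0]:g} {d[1]:g} 0 0 0 {d[2]:g}')
for k in range(0,N,20): print(';'.join(out[k:k+20]),'\n')
```

```text
[0.56089103 0.07255647 0.14394023] 108.19349527359009
0 0 0 0 0 0;0 0 0 0 0 0;0 -0.01 0 0 0 -0.01;-0.01 -0.01 0 0 0 -0.01;-0.01 -0.03 0 0 0 -0.02;-0.02 -0.03 0 0 0 -0.02;-0.02 -0.04 0 0 0 -0.04;-0.02 -0.06 0 0 0 -0.05;-0.03 -0.07 0 0 0 -0.05;-0.04 -0.08 0 0 0 -0.08;-0.05 -0.11 0 0 0 -0.08;-0.05 -0.11 0 0 0 -0.1;-0.06 -0.14 0 0 0 -0.11;-0.07 -0.15 0 0 0 -0.13;-0.08 -0.16 0 0 0 -0.14;-0.09 -0.19 0 0 0 -0.15;-0.1 -0.2 0 0 0 -0.18;-0.1 -0.21 0 0 0 -0.18;-0.12 -0.24 0 0 0 -0.21;-0.12 -0.24 0 0 0 -0.22 

-0.13 -0.26 0 0 0 -0.23;-0.14 -0.28 0 0 0 -0.25;-0.15 -0.29 0 0 0 -0.26;-0.16 -0.29 0 0 0 -0.28;-0.16 -0.31 0 0 0 -0.29;-0.17 -0.32 0 0 0 -0.3;-0.18 -0.32 0 0 0 -0.32;-0.18 -0.33 0 0 0 -0.32;-0.19 -0.34 0 0 0 -0.34;-0.19 -0.34 0 0 0 -0.35;-0.2 -0.34 0 0 0 -0.36;-0.2 -0.34 0 0 0 -0.37;-0.2 -0.34 0 0 0 -0.37;-0.2 -0.34 0 0 0 -0.38;-0.21 -0.34 0 0 0 -0.39;-0.2 -0.33 0 0 0 -0.39;-0.2 -0.33 0 0 0 -0.4;-0.2 -0.33 0 0 0 -0.4;-0.19 -0.32 0 0 0 -0.4;-0.19 -0.31 0 0 0 -0.4 

-0.18 -0.3 0 0 0 -0.4;-0.18 -0.3 0 0 0 -0.4;-0.17 -0.29 0 0 0 -0.4;-0.17 -0.28 0 0 0 -0.4;-0.16 -0.27 0 0 0 -0.39;-0.15 -0.26 0 0 0 -0.38;-0.14 -0.25 0 0 0 -0.39;-0.13 -0.25 0 0 0 -0.37;-0.12 -0.23 0 0 0 -0.37;-0.12 -0.22 0 0 0 -0.35;-0.1 -0.22 0 0 0 -0.35;-0.1 -0.2 0 0 0 -0.34;-0.09 -0.2 0 0 0 -0.33;-0.08 -0.18 0 0 0 -0.31;-0.08 -0.18 0 0 0 -0.31;-0.06 -0.17 0 0 0 -0.29;-0.06 -0.15 0 0 0 -0.28;-0.05 -0.15 0 0 0 -0.26;-0.05 -0.14 0 0 0 -0.25;-0.04 -0.13 0 0 0 -0.23 

-0.03 -0.12 0 0 0 -0.22;-0.03 -0.11 0 0 0 -0.2;-0.03 -0.1 0 0 0 -0.19;-0.02 -0.1 0 0 0 -0.17;-0.02 -0.08 0 0 0 -0.16;-0.01 -0.08 0 0 0 -0.14;-0.02 -0.06 0 0 0 -0.13;-0.01 -0.06 0 0 0 -0.11;-0.01 -0.06 0 0 0 -0.1;0 -0.04 0 0 0 -0.08;-0.01 -0.04 0 0 0 -0.07;0 -0.03 0 0 0 -0.06;-0.01 -0.02 0 0 0 -0.05;0 -0.02 0 0 0 -0.03;0 -0.02 0 0 0 -0.03;0 -0.01 0 0 0 -0.02;0 0 0 0 0 -0.01;0 -0.01 0 0 0 0;0 0 0 0 0 -0.01;0 0 0 0 0 0
```

>>> {"op": "jog_arm", "data": {
  "deltas": "0 -0.02 0 0 0 -0.02;-0.02 -0.04 0 0 0 -0.03;-0.03 -0.05 0 0 0 -0.04;-0.03 -0.06 0 0 0 -0.05;-0.04 -0.08 0 0 0 -0.07;-0.04 -0.1 0 0 0 -0.08;-0.05 -0.11 0 0 0 -0.09;-0.06 -0.12 0 0 0 -0.1;-0.06 -0.14 0 0 0 -0.12;-0.07 -0.15 0 0 0 -0.13;-0.08 -0.16 0 0 0 -0.15;-0.09 -0.19 0 0 0 -0.16;-0.1 -0.2 0 0 0 -0.18;-0.1 -0.21 0 0 0 -0.18;-0.11 -0.22 0 0 0 -0.19;-0.12 -0.24 0 0 0 -0.2"
}}

```text
time: 26.02
eef_pos: [0.5408, 0.0304, 0.1441]
tcp_rot: [0.683, 0.731, -0.0, -0.0]
contact_force: [0.5, 0.2, -3.5]
opening: 0.275
finger_force: 108.2
```

>>> {"op": "jog_arm", "data": {
  "deltas": "-0.13 -0.26 0 0 0 -0.23;-0.14 -0.28 0 0 0 -0.25;-0.15 -0.29 0 0 0 -0.26;-0.16 -0.29 0 0 0 -0.28;-0.16 -0.31 0 0 0 -0.29;-0.17 -0.32 0 0 0 -0.3;-0.18 -0.32 0 0 0 -0.32;-0.18 -0.33 0 0 0 -0.32;-0.19 -0.34 0 0 0 -0.34;-0.19 -0.34 0 0 0 -0.35;-0.2 -0.34 0 0 0 -0.36;-0.2 -0.34 0 0 0 -0.37;-0.2 -0.34 0 0 0 -0.37;-0.2 -0.34 0 0 0 -0.38;-0.2 -0.34 0 0 0 -0.39;-0.2 -0.33 0 0 0 -0.39;-0.2 -0.33 0 0 0 -0.4;-0.2 -0.33 0 0 0 -0.4;-0.19 -0.32 0 0 0 -0.4;-0.19 -0.31 0 0 0 -0.4"
}}

```text
time: 28.52
eef_pos: [0.4682, -0.0977, 0.1441]
tcp_rot: [0.888, 0.461, 0.0, -0.0]
contact_force: [-0.6, -0.2, -3.1]
opening: 0.276
finger_force: 108.3
```

>>> {"op": "jog_arm", "data": {
  "deltas": "-0.18 -0.3 0 0 0 -0.4;-0.18 -0.3 0 0 0 -0.4;-0.17 -0.29 0 0 0 -0.4;-0.17 -0.28 0 0 0 -0.4;-0.16 -0.27 0 0 0 -0.39;-0.15 -0.26 0 0 0 -0.38;-0.14 -0.25 0 0 0 -0.38;-0.13 -0.25 0 0 0 -0.37;-0.12 -0.23 0 0 0 -0.37;-0.12 -0.22 0 0 0 -0.36;-0.1 -0.22 0 0 0 -0.35;-0.1 -0.2 0 0 0 -0.34;-0.09 -0.2 0 0 0 -0.33;-0.08 -0.18 0 0 0 -0.32;-0.08 -0.18 0 0 0 -0.3;-0.06 -0.17 0 0 0 -0.29;-0.06 -0.15 0 0 0 -0.28;-0.05 -0.15 0 0 0 -0.26;-0.05 -0.14 0 0 0 -0.25;-0.04 -0.13 0 0 0 -0.23"
}}

```text
time: 31.02
eef_pos: [0.4237, -0.1848, 0.1441]
tcp_rot: [0.99, 0.139, 0.0, -0.0]
contact_force: [-0.2, 0.8, -3.5]
opening: 0.278
finger_force: 108.2
```

>>> {"op": "jog_arm", "data": {
  "deltas": "-0.03 -0.12 0 0 0 -0.22;-0.03 -0.11 0 0 0 -0.2;-0.03 -0.1 0 0 0 -0.19;-0.02 -0.1 0 0 0 -0.17;-0.02 -0.08 0 0 0 -0.16;-0.02 -0.08 0 0 0 -0.14;-0.01 -0.06 0 0 0 -0.13;-0.01 -0.06 0 0 0 -0.11;-0.01 -0.06 0 0 0 -0.1;0 -0.04 0 0 0 -0.08;0 -0.04 0 0 0 -0.07;0 -0.03 0 0 0 -0.06;0 -0.02 0 0 0 -0.05;0 -0.02 0 0 0 -0.03;0 -0.02 0 0 0 -0.02;0 -0.01 0 0 0 -0.01;0 0 0 0 0 0;0 0 0 0 0 0"
}}

```text
time: 33.28
eef_pos: [0.4202, -0.2036, 0.1441]
tcp_rot: [0.999, 0.053, -0.0, -0.0]
contact_force: [-0.6, -0.7, -3.5]
opening: 0.276
finger_force: 108.2
```

Run:
```python
from h import *
print(get_state()['tcp_rot'])
A=[]
for n,r in(('top',(210,120,370,260)),('scene',(130,80,320,246))):
    c=cam(n); A.append(cv2.resize(c['color'][r[1]:r[3],r[0]:r[2]],(400,350),interpolation=2)); cv2.imwrite(f'pics/fin_{n}.png',c['color'])
cv2.imwrite('pics/s.png',np.hstack(A))
```

```text
[ 9.98601623e-01  5.28658567e-02 -1.56071569e-06 -2.39908469e-05]
```

View pics/s.png

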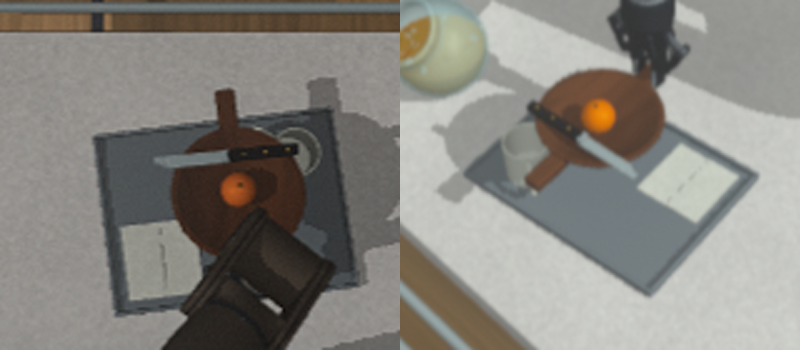

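Both views show the dish over the tray with its free handle pointing at the far edge. The knife is across the rim and the orange is central. I'll let it settle and check the level.

>>> {"op": "jog_arm", "data": {
  "deltas": "0 0 0 0 0 0;0 0 0 0 0 0;0 0 0 0 0 0;0 0 0 0 0 0;0 0 0 0 0 0;0 0 0 0 0 0;0 0 0 0 0 0;0 0 0 0 0 0"
}}

```text
time: 34.38
eef_pos: [0.4202, -0.2037, 0.1441]
tcp_rot: [0.999, 0.053, 0.0, -0.0]
contact_force: [-0.4, 0.5, -3.6]
opening: 0.276
finger_force: 108.2
```

Run:
```python
from tri import *
cs=[cam('top'),cam('scene')]; R=[((292,150,308,172),(0,-1)),((186,145,212,172),(-.7,.7))]
e=[end(c['color'],*r) for c,r in zip(cs,R)]; print(e,tri(cs,e))
o=[]
for c,r in zip(cs,((285,180,325,215),(210,120,245,150))):
    m=masks(c,r)['orange']; m,_,_=big(m); v,u=np.nonzero(m); o.append((u.mean(),v.mean()))
print('orange',tri(cs,o))
```

```text
[(np.float64(299.7674418604651), np.float64(159.30232558139534)), (np.float64(194.89285714285714), np.float64(164.23214285714286))] (array([ 0.6595, -0.1773,  0.1337]), array([-0.28,  0.24, -0.29, -0.06]))
orange (array([ 0.5312, -0.185 ,  0.1526]), array([ 0.62, -0.51,  0.68,  0.13]))
```

```bash
python3 -c "
from plant import ctrl
print(ctrl.sign_off())"
```

```text
the job is handed in; nothing more can be done
None
```

I handed the job in at about 34 s of the 69 s allowed, with the dish held still and level by one handle about 11 cm above the tray's middle, its free handle pointing over the far edge, the knife still across the rim and the orange within about 7 mm of the middle; the judge's result was not shown to me.

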